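# Show the dropper bottle under the magnifier

### The job

The colleague at the left end of the bench wants to read the label of the dropper bottle, the one with the rubber teat. First swing the stiff arm of the bench magnifier round until its lens stands straight in front of the carousel, looking at the carousel's middle; then turn the carousel by its knob until the dropper bottle stands right behind the lens, centred in it, on the side nearest the lens. Finish while still gripping the knob, keeping the carousel still; all bottles stay standing in their sockets, and the other things on the bench stay where they are.

Things in the scene. Friction and masses are not known exactly. Their poses are not given: they have to be found in the camera images.
- pivot (a point): Hinge of the magnifier's swing arm, on the arm's centre line 200 mm above the bench. The magnifier stands on a heavy, immovable round base (160 mm across, 34 mm high) with an upright post; the hinge axis is vertical. The top of its clamp knob is 37 mm above this point.
- magnifier_arm (a joint): Swing of the magnifier arm about its vertical post, rad, from -0.35 to 1.5. It grows as the arm is swung away from the carousel (clockwise seen from above); it starts between 0.45 and 0.95. The hinge is stiff: it takes about 0.8 N m to move, and the arm stays where it is left.
- bar_grip (a point): Point on the centre line of the magnifier's level aluminium arm, 140 mm from the pivot and 200 mm above the bench: the place to take hold of it. The arm is a bar 14 mm wide and 20 mm high, 220 mm from pivot to head, with nothing above it. The frame's x axis runs along the arm towards the pivot, y is level and square to the arm, z up; the carousel lies on the -y side.
- lens (a point): Centre of the round lens: 220 mm from the pivot along the arm, 95 mm below the arm's centre line, so 105 mm above the bench. The white head ring is 116 mm across and 20 mm thick, the clear lens 96 mm; its top leans 20 degrees towards the carousel. Frame: x level along the arm to the pivot; +y level, square to the arm, to the reader (-y to the carousel); z up.
- knob (a point): Centre of the black fluted knob on top of the carousel's middle post, on its turning axis, 180 mm above the bench: 38 mm across, 36 mm high, the same from every side. The carousel is a round aluminium turntable 212 mm across, its top 26 mm above the bench, on a low base that cannot move. Six sockets 60 degrees apart, 75 mm from the axis, each with a collar 24 mm high, hold six amber bottles.
- carousel_knob: The same knob as a body; it turns with the turntable. Origin on the axis at its underside, 162 mm above the bench.
- carousel (a joint): Turn of the turntable since the start, rad, anticlockwise seen from above, 0 at the start, without stops. It runs easily on a bearing (about 0.05 N m) and stops when let go.
- dropper_mid (a point): Centre of the glass body of the dropper bottle, 34 mm above its foot: the only bottle with a slender rubber teat above its cap, 33 mm across, 110 mm high in all, its top 136 mm above the bench. It stands loose in a socket of the turntable, 75 mm from the axis, up to 2 mm of play. It starts anywhere at least 1 rad round from the place nearest the magnifier's reading position.
- bottle0_mid (a point): Centre of the glass body (34 mm above its foot) of an amber bottle with a plain screw cap, 33 mm across, 83 mm high, loose in another socket.
- bottle1_mid (a point): Centre of the glass body (34 mm above its foot) of an amber bottle with a plain screw cap, 33 mm across, 83 mm high, loose in another socket.
- bottle2_mid (a point): Centre of the glass body (34 mm above its foot) of an amber bottle with a plain screw cap, 33 mm across, 83 mm high, loose in another socket.
- jar0_mid (a point): Centre of the glass body (20 mm above its foot) of a squat amber jar with a wide screw cap, 33 mm across, 53 mm high, loose in another socket.
- jar1_mid (a point): Centre of the glass body (20 mm above its foot) of a squat amber jar with a wide screw cap, 33 mm across, 53 mm high, loose in another socket.
- tray: Bystander: steel instrument tray with tweezers in it, 200 x 110 mm, 22 mm high. Origin under its centre.
- glove_box: Bystander: glove box, 120 x 220 mm, 79 mm high. Origin under its centre.
- cotton_jar: Bystander: glass jar with a steel lid, 84 mm across, 123 mm high. Origin under its centre.
Not all that is in view belongs to the job. Leave any red or turquoise look-alike of the part that bears jar0_mid alone. Leave any blue look-alike of the part that bears jar1_mid alone.

How it is judged:
By the outcome, as a careful person would: the job done as asked, in the order asked, and still so for the second after the job is handed in, while the arm keeps its last pose, push and grip.
It also fails if it takes over 56 s, if anything falls off the work surface, if the arm or the gripper's body presses on something with over 40 N, if the wrist force passes 120 N, or if a joint passes its speed limit or range.

### The arm

A 6-joint arm with a two-finger parallel gripper is mounted at the origin on the work surface. World frame = base frame: x ahead of the robot, y to its left, z up, the work surface at z = 0. Lengths are in m, angles in rad, forces in N, time in s.
With the tool pointing down it reaches from about 0.225 to 0.875 m from the base axis. Payload 3.4 kg.
Tool frame: the origin (TCP) lies at the very end of the fingers, on their centre line; the grasp point (between the pads) lies 19 mm behind it; z points along the fingers, y is the direction in which the jaws open and shut (so a half turn about z gives the same grasp; the last joint's range is limited). The gripper opens to 85 mm and grips with 20 to 120 N. Pads are 22 mm wide; open, the fingers measure 114 mm over their backs; the gripper's body (76 mm by 85 mm) begins 54 mm behind the grasp point. The pads swing forward as they close: fully open they stand 13 mm farther back than shut.
Start: joints at [-1.237, 0.276, 1.505, -0, 1.361, -0.121], TCP at [0.253, -0.517, 0.231] pointing down, gripper open.
Joint ranges: [-2.89, 2.89], [-0.75, 2.08], [0.22, 2.7], [-1.18, 4.32], [0.11, 2.71], [-2.7, 2.7]. Speed limits (rad/s): [2.57, 2.57, 3.14, 3.14, 3.14, 3.14].

### API

Orientations are given as a unit quaternion [w, x, y, z].
In Python, from rig import get_state, get_image, calibration, sign_off gives the robot as it stands. The module is installed in compiled form; this text tells all that it offers.
- The arm moves only by the tool drive_tool, never from a script. Its argument "targets" is one flat list of numbers, 7 for each row, row after row: the turn, a rotation vector about the tool's x, y, z in degrees, then the shift along the tool's x, y, z in mm, then the opening, from 0 (shut) to 1 (fully open). In form: [wx, wy, wz, tx, ty, tz, fingers, wx, wy, wz, tx, ty, tz, fingers, ...]. A call has 1 to 12 rows; each row shifts and turns the commanded pose from where the row before left it, along the tool's axes as they then stand; what a row does not reach is not made up. A row lasts 1/8 s, in which the tool goes at most 62.5 mm and 10.7 degrees, less where a joint would pass 70% of its speed; a pose out of reach is approached as far as the arm can. A call is refused whole if a number of a shift passes 62.5 or a number of a turn 10.7, either way. A call with a gripper value outside its range is refused whole. The fingers move at their own pace and stop on an object; "grip_force" is the grip in N (left out, the last holds). Time passes only in rows, so rows that do not move let the fingers close. It gives the time, the measured TCP pose, the force and the opening at its end, in the units of the state.
- get_state(): the state, without advancing time (a new reading comes with each control period).
- get_image(name): name is "scene" or "top" or "wrist"; returns the picture (400x640x3 uint8, red, green, blue); there is no depth.
- calibration(name): a dict with "mtx" (3x3 intrinsics, pixels), "distortion" ([k1, k2, p1, p2, k3] as OpenCV has them; the pictures are not rectified), "world_to_cam" (4x4, takes a point from world to camera coordinates); the wrist camera has in their place "hand_eye" (4x4, takes a point from camera to tool coordinates, whose origin is the TCP and whose axes are the flange's). Camera axes: x right, y down, z forward; pixel columns grow to the right and rows downward; lengths in m; the calibration is good to about 2 mm. A picture is of the moment at which its call begins: read the wrist's pose just before it. calibration takes no time and is no camera call.
- sign_off(): hands the job in, once; it reports no verdict.
The state is a dict: "clock": time; "qpos": joint angles; "qd": joint speeds; "effort": joint torques, N m; "position": TCP position; "ee_rot": TCP orientation; "contact_force": force on the tool from outside, world axes, zero at the start; "moment": the same for the moment, N m; "width": finger opening in m.
Only numpy, scipy, OpenCV 4.12 (cv2) and the standard library are available. Lean on these libraries where they do the work, as an engineer would, in place of code of your own. Each camera call takes 0.05 s, during which the arm holds its last target.

## Working session

There is one attempt and no reset: what is moved stays moved. The work goes in short steps, Python scripts to look and compute and a tool call to move; the robot and the scene stay as the last step left them, time stands still between calls to the robot, and variables do not carry over. Pictures are saved under pics/ and viewed, and the job is handed in when it is done.

Besides the shell and the picture viewer there is one more tool, called after ">>>" as name(argument=value, ...) on one line, values as JSON. drive_tool: Moves the arm, as the interface text tells. Its arguments: {"type":"object","properties":{"targets":{"type":"array"},"grip_force":{"type":"number"}},"required":["targets"]}

```bash
mkdir -p pics; python3 - <<'E'
from rig import *
import cv2
print(get_state())
for n in ["scene","top"]:
    im=get_image(n); cv2.imwrite(f"pics/{n}0.png",im[:,:,::-1]); c=calibration(n); print(n,c)
print(calibration("wrist"))
E
```

```text
{'clock': 0.0, 'qpos': array([-1.23695885e+00,  2.76606373e-01,  1.50617914e+00,  1.26888726e-06,
        1.36068876e+00, -1.20976863e-01]), 'qd': array([ 1.41459955e-03, -2.00271790e-04, -5.26643263e-05, -5.76071170e-04,
        1.39799241e-03,  1.60734195e-05]), 'effort': array([-1.38625066e-03, -4.16786528e+01, -2.45808059e+01, -2.79552760e-04,
        1.11167549e-02, -6.10050421e-06]), 'position': array([ 0.25242192, -0.51602278,  0.23041489]), 'ee_rot': array([-9.35551901e-04,  9.74253828e-01,  2.25451978e-01, -9.93248498e-05]), 'contact_force': array([-0.15181955, -0.13335297, -0.01062457]), 'moment': array([ 0.02574287, -0.01650034, -0.04381465]), 'width': 0.08540422738854819}
scene {'mtx': array([[402.45689753,   0.        , 315.811609  ],
       [  0.        , 402.45689753, 202.06145502],
       [  0.        ,   0.        ,   1.        ]]), 'distortion': array([0.03251195, 0.        , 0.        , 0.        , 0.        ]), 'world_to_cam': array([[-2.80317909e-01,  9.59907219e-01, -2.27684410e-05,
         1.76428942e-01],
       [ 7.13112847e-01,  2.08231646e-01, -6.69409926e
[... 619 characters left out ...]
1819, -0.98254213,  1.42044877],
       [ 0.        ,  0.        ,  0.        ,  1.        ]])}
{'mtx': array([[336.8855437 ,   0.        , 324.71054588],
       [  0.        , 336.8855437 , 197.98843435],
       [  0.        ,   0.        ,   1.        ]]), 'distortion': array([-0.06853272,  0.        ,  0.        ,  0.        ,  0.        ]), 'hand_eye': array([[-1.36326046e-03, -9.47460492e-01, -3.19869907e-01,
         8.18055566e-02],
       [ 9.99997946e-01, -8.11778732e-04, -1.85740943e-03,
         2.04548743e-05],
       [ 1.50015847e-03, -3.19871782e-01,  9.47459652e-01,
        -1.42665243e-01],
       [ 0.00000000e+00,  0.00000000e+00,  0.00000000e+00,
         1.00000000e+00]])}
```

View pics/scene0.png

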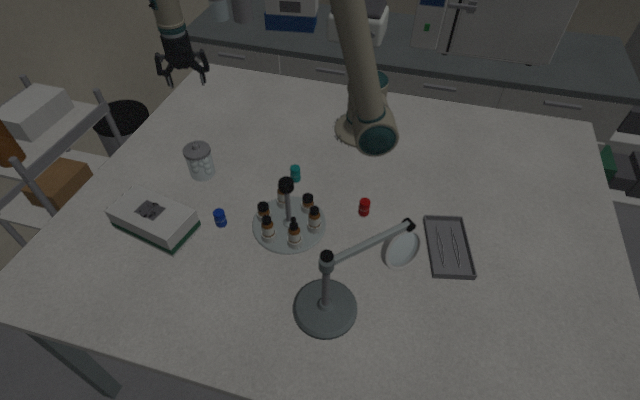

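View pics/top0.png

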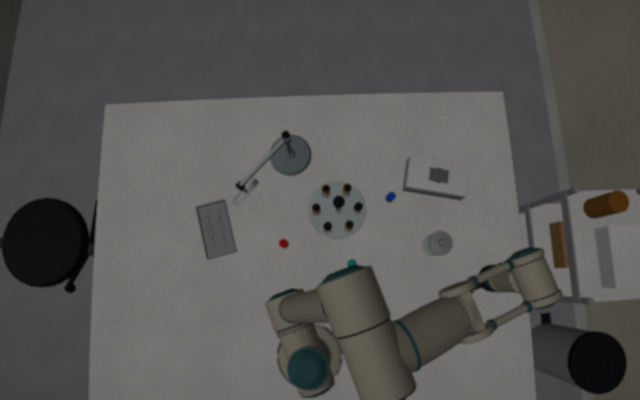

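```bash
python3 - <<'E'
import cv2
a=cv2.imread("pics/scene0.png")[150:350,170:490]; b=cv2.imread("pics/top0.png")[110:290,180:480]
cv2.imwrite("pics/s0z.png",cv2.convertScaleAbs(cv2.resize(a,(800,500),interpolation=2),alpha=1.5)); cv2.imwrite("pics/t0z.png",cv2.convertScaleAbs(cv2.resize(b,(800,480),interpolation=2),alpha=1.6))
E
```

```text
(no output)
```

View pics/s0z.png

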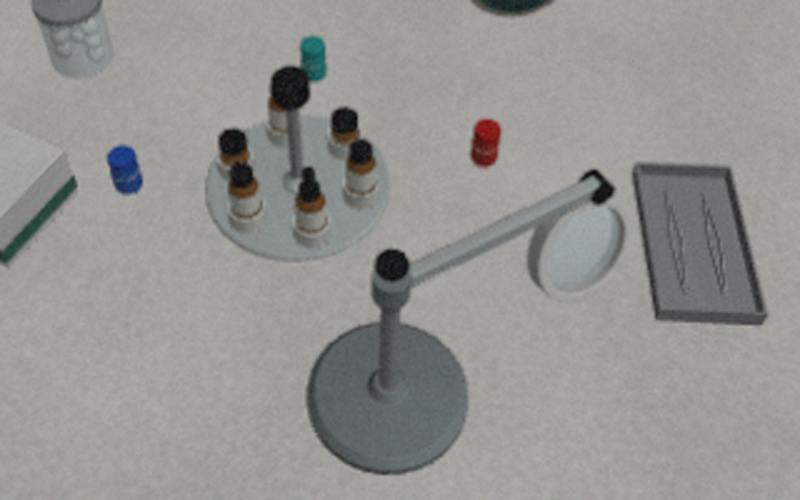

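View pics/t0z.png

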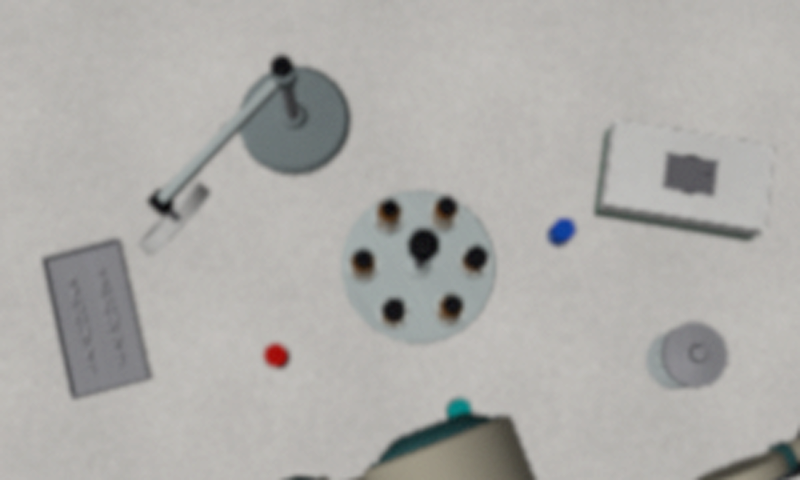

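```bash
cat > h.py <<'E'
import numpy as np, cv2
from rig import *
def ray(name,px):
    c=calibration(name); p=cv2.undistortPoints(np.array([[px]],float),c["mtx"],c["distortion"])[0,0]
    T=np.linalg.inv(c["world_to_cam"]); return T[:3,3],T[:3,:3]@np.r_[p,1]
def atz(name,px,z):
    o,d=ray(name,px); return o+d*(z-o[2])/d[2]
def proj(name,P):
    c=calibration(name); T=c["world_to_cam"]; r=cv2.Rodrigues(T[:3,:3])[0]
    return cv2.projectPoints(np.array(P,float).reshape(-1,1,3),r,T[:3,3],c["mtx"],c["distortion"])[0][:,0]
def tri(a,b):
    (o1,d1),(o2,d2)=ray("scene",a),ray("top",b)
    s=np.linalg.lstsq(np.c_[d1,-d2],o2-o1,rcond=None)[0]
    p,q=o1+d1*s[0],o2+d2*s[1]; return (p+q)/2,np.linalg.norm(p-q)
S=lambda x,y:(170+x*.4-.3,150+y*.4-.3)
T=lambda x,y:(180+x*.375-.3,110+y*.375-.3)
E
python3 - <<'E'
from h import *
np.set_printoptions(precision=4,suppress=True)
for n,s,t,z in [("pivtop",(392,258),(282,66),.237),("knob",(290,88),(423,246),.18),("disc",(298,188),(420,267),.026),("head",(598,187),(162,202),.2),("base",(388,390),(296,120),.034)]:
    print(n,atz("scene",S(*s),z),atz("top",T(*t),z),tri(S(*s),T(*t)))
E
```

```text
pivtop [0.7278 0.0517 0.237 ] [0.7269 0.0526 0.237 ] (array([0.7272, 0.0521, 0.2364]), np.float64(0.0011189346978335635))
knob [ 0.5139 -0.1148  0.18  ] [ 0.5104 -0.1118  0.18  ] (array([ 0.5114, -0.1138,  0.1777]), np.float64(0.0038323987507769466))
disc [ 0.5219 -0.1114  0.026 ] [ 0.5093 -0.1145  0.026 ] (array([ 0.5116, -0.1154,  0.0123]), np.float64(0.0005021081461381476))
head [0.5733 0.2066 0.2   ] [0.5713 0.2046 0.2   ] (array([0.5718, 0.2058, 0.1979]), np.float64(0.0016908177606044159))
base [0.7396 0.055  0.034 ] [0.7202 0.0499 0.034 ] (array([0.7275, 0.0517, 0.0101]), np.float64(0.0006802471306486669))
```

>>> drive_tool(targets=[0,0,-10,0,0,-10,1,0,0,-10,0,0,-10,1,0,0,-10,0,0,-10,1,0,0,-10,0,0,-10,1,0,0,-10,0,0,-10,1,0,0,-10,0,0,-10,1,0,0,-10,0,0,-10,1,0,0,-10,0,0,-10,1,0,0,-10,0,0,-10,1,0,0,-10,0,0,-10,1,0,0,-9.4,0,0,-10,1])

```text
clock: 1.48
position: [0.2525, -0.5163, 0.3411]
ee_rot: [-0.0, 0.376, 0.926, 0.0]
contact_force: [0.8, -0.8, 0.2]
width: 0.0852
```

```bash
cat >> h.py <<'E'
from scipy.spatial.transform import Rotation as R
def pose():
    s=get_state(); q=s["ee_rot"]; return np.array(s["position"]),R.from_quat([q[1],q[2],q[3],q[0]])
def togo(P):  # world target -> mm in tool axes
    p,r=pose(); return r.inv().apply(np.array(P)-p)*1000
def rep():
    s=get_state(); p,r=pose(); x=r.as_matrix()
    print("clk %.2f"%s["clock"],"p",p.round(4),"xyaw %.2f"%np.degrees(np.arctan2(x[1,0],x[0,0])),"z",x[:,2].round(3),"F",s["contact_force"].round(1),"w %.4f"%s["width"],"q",s["qpos"].round(2))
E
python3 - <<'E'
from h import *
np.set_printoptions(precision=4,suppress=True)
rep(); print(togo([.628,.15,.34]))
C=np.array([.511,-.1135]); 
for n,s,z in [("drop",(308,174),.136),("b",(241,170),.109),("b",(232,135),.079+0),("b",(344,115),.079),("b",(361,146),.109)]:
    P=atz("scene",S(*s),z); v=P[:2]-C; print(n,P,np.linalg.norm(v),np.degrees(np.arctan2(v[1],v[0])))
for t in [(390,210),(446,208),(475,258),(452,306),(394,310),(363,261)]:
  for z in (.136,.109,.079):
    v=atz("top",T(*t),z)[:2]-C; print(t,z,np.linalg.norm(v),np.degrees(np.arctan2(v[1],v[0])))
E
```

```text
clk 1.48 p [ 0.2525 -0.5163  0.3411] xyaw 135.77 z [-0.     0.001 -1.   ] F [ 0.8 -0.8  0.2] w 0.0852 q [-1.24  0.24  1.29  0.    1.61 -2.04]
[195.7282 739.3673   1.6768]
drop [ 0.584  -0.0737  0.136 ] 0.08314521069201243 28.570560625378587
b [ 0.5777 -0.1513  0.109 ] 0.07665543169905886 -29.51081898289612
b [ 0.51  -0.191  0.079] 0.07751877274950861 -90.77322828350097
b [ 0.4453 -0.0792  0.079 ] 0.07414918138295953 152.4083329824423
b [ 0.5102 -0.0396  0.109 ] 0.07390784074485586 90.62708082259728
(390, 210) 0.136 0.06780936112281556 35.59684201574652
(390, 210) 0.109 0.07229534820654361 32.53042492792145
(390, 210) 0.079 0.0774925377355579 29.549114938229632
(446, 208) 0.136 0.06391232851787355 -29.789406085095596
(446, 208) 0.109 0.06997056567717959 -28.847125745559662
(446, 208) 0.079 0.0767204323511807 -27.97494114417404
(475, 258) 0.136 0.06622042560225817 -98.7654619279622
(475, 258) 0.109 0.06834923894551367 -94.67490876957757
(475, 258) 0.079 0.07109602150031057 -90.4412829680171
(452, 306) 0.136 0.07768795657665083 -154.24681942222216
(452, 306) 0.109 0.07564675013651347 -151.75329626129013
(452, 306) 0.079 0.07355640715234521 -148.82674696002033
(394, 310) 0.136 0.08243961267040013 151.85703112182563
(394, 310) 0.109 0.07926925880039852 151.12493486212884
(394, 310) 0.079 0.07576316124949713 150.23980092821947
(363, 261) 0.136 0.07631509711179864 97.09911917027283
(363, 261) 0.109 0.07601353408202098 93.69421617684823
(363, 261) 0.079 0.07599519915287249 89.89451652432852
```

>>> drive_tool(targets=[0,0,0,15,56,0,1,0,0,0,15,56,0,1,0,0,0,15,56,0,1,0,0,0,15,56,0,1,0,0,0,15,56,0,1,0,0,0,15,56,0,1,0,0,0,15,56,0,1,0,0,0,15,56,0,1,0,0,0,15,56,0,1,0,0,0,15,56,0,1,0,0,0,15,56,0,1,0,0,0,15,56,0,1])

```text
clock: 2.98
position: [0.5962, 0.0904, 0.3408]
ee_rot: [-0.0, 0.379, 0.925, -0.0]
contact_force: [1.7, 0.2, -0.0]
width: 0.0855
```

>>> drive_tool(targets=[0,0,0,0,0,0,1,0,0,0,0,0,0,1])

```text
clock: 3.22
position: [0.5952, 0.0884, 0.3406]
ee_rot: [-0.001, 0.379, 0.926, -0.001]
contact_force: [0.8, 0.0, 0.1]
width: 0.0854
```

```bash
python3 - <<'E'
from h import *
rep(); print(togo([.628,.15,.34]))
im=get_image("wrist"); cv2.imwrite("pics/w1.png",im[:,:,::-1]); im=get_image("top"); cv2.imwrite("pics/t1.png",im[:,:,::-1])
E
```

```text
clk 3.23 p [0.5952 0.0884 0.3406] xyaw 135.49 z [-0.002 -0.001 -1.   ] F [0.8 0.  0.1] w 0.0854 q [ 0.03  0.28  1.23 -0.    1.63 -0.76]
[19.81457929 66.94793725  0.43417588]
```

View pics/w1.png

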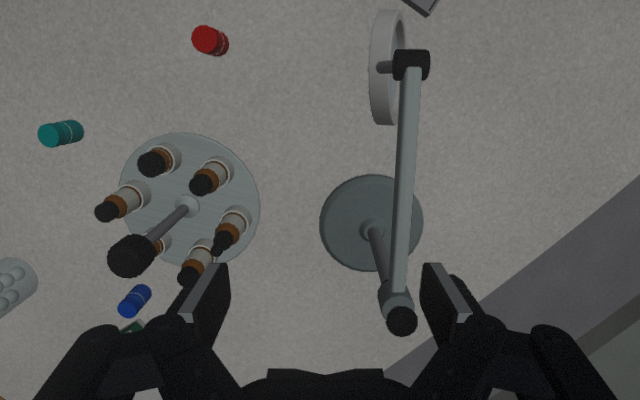

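```bash
cat >> h.py <<'E'
def wray(px,P=None):
    c=calibration("wrist"); u=cv2.undistortPoints(np.array([[px]],float),c["mtx"],c["distortion"])[0,0]
    p,r=P or pose(); H=c["hand_eye"]
    return p+r.apply(H[:3,3]), r.apply(H[:3,:3]@np.r_[u,1])
def watz(px,z,P=None):
    o,d=wray(px,P); return o+d*(z-o[2])/d[2]
E
python3 - <<'E'
import cv2
a=cv2.imread("pics/w1.png")
cv2.imwrite("pics/w1z.png",cv2.convertScaleAbs(cv2.resize(a[40:340,350:470],(240*1,600),interpolation=2),alpha=1.6))
cv2.imwrite("pics/w1k.png",cv2.convertScaleAbs(cv2.resize(a[110:310,80:280],(600,600),interpolation=2),alpha=1.8))
E
```

```text
(no output)
```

View pics/w1z.png

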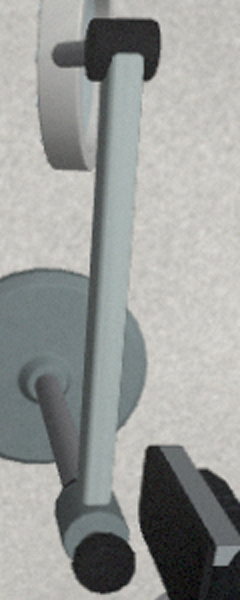

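View pics/w1k.png

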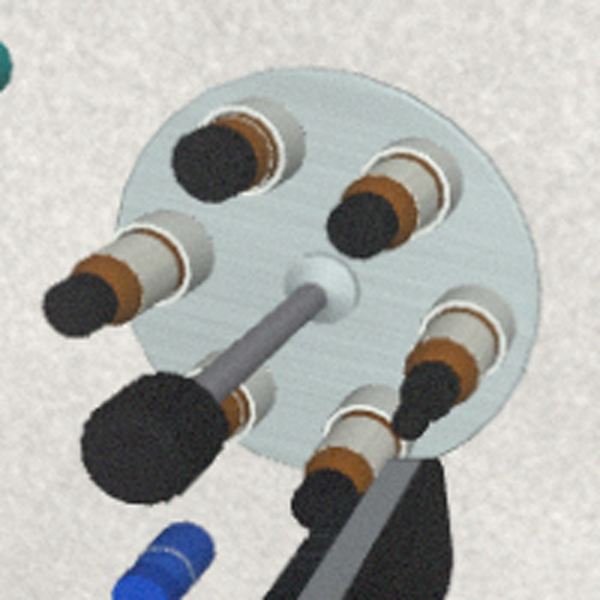

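```bash
python3 - <<'E'
from h import *
np.set_printoptions(precision=4,suppress=True)
W=lambda x,y:(350+x/2-.2,40+y/2-.2)
K=lambda x,y:(80+x/3-.3,110+y/3-.3)
a=watz(W(127,60),.21); b=watz(W(97,490),.21); pv=watz(W(104,562),.237)
print("bar",a,b,"yaw",np.degrees(np.arctan2(*(a-b)[1::-1])),"pivot",pv)
print("widths",np.linalg.norm(watz(W(111,60),.21)-watz(W(143,60),.21)),np.linalg.norm(watz(W(83,490),.21)-watz(W(111,490),.21)))
print("head",watz(W(123,48),.21))
print("knob top",watz(K(140,453),.198),"post foot",watz(K(322,288),.032))
for t in [(395,492),(468,327),(417,182),(265,145),(172,250)]: 
  P=watz(K(*t),.05); v=P[:2]-np.array([.511,-.1135]);print(t,P,np.linalg.norm(v),np.degrees(np.arctan2(v[1],v[0])))
# disc ellipse pts
for t in [(310,66),(540,280),(117,225),(480,440)]:
  v=watz(K(*t),.026); print(v)
E
```

```text
bar [0.5754 0.2022 0.21  ] [0.7121 0.0689 0.21  ] yaw 135.72131629979452 pivot [0.7258 0.0542 0.237 ]
widths 0.01244463567313181 0.013354465100127336
head [0.5709 0.2039 0.21  ]
knob top [ 0.5133 -0.1072  0.198 ] post foot [ 0.5123 -0.1114  0.032 ]
(395, 492) [ 0.6053 -0.1611  0.05  ] 0.1056686473764865 -26.774754984049817
(468, 327) [ 0.5738 -0.0673  0.05  ] 0.07801271491045629 36.3516090577656
(417, 182) [ 0.5126 -0.0307  0.05  ] 0.08285247822190743 88.90953194806261
(265, 145) [ 0.4534 -0.0661  0.05  ] 0.07459714479523862 140.57788117422658
(172, 250) [ 0.4518 -0.1371  0.05  ] 0.0637389675467163 -158.30630726418983
[ 0.4413 -0.0336  0.026 ]
[ 0.5846 -0.0354  0.026 ]
[ 0.4199 -0.162   0.026 ]
[ 0.6206 -0.1223  0.026 ]
```

```bash
python3 - <<'E'
from h import *
print(togo([.627,.1515,.181]))
E
```

```text
[ 22.26809944  68.1622159  160.25825657]
```

>>> drive_tool(targets=[0,0,0,11,34,0,1,0,0,0,11.2,34,0,1,0,0,0,0,0,40,1,0,0,0,0,0,40,1,0,0,0,0,0,40,1,0,0,0,0,0,40,1,0,0,0,0,0,0,1,0,0,0,0,0,0,1])

```text
clock: 4.32
position: [0.6285, 0.1518, 0.1833]
ee_rot: [0.001, 0.38, 0.925, 0.001]
contact_force: [0.1, -0.0, 1.2]
width: 0.0855
```

```bash
python3 - <<'E'
from h import *
rep(); print(togo([.627,.1515,.181]))
im=get_image("wrist"); cv2.imwrite("pics/w2.png",im[:,:,::-1])
E
```

```text
clk 4.33 p [0.6285 0.1518 0.1833] xyaw 135.38 z [ 0.003  0.    -1.   ] F [ 0.1 -0.   1.2] w 0.0855 q [ 0.13  0.41  1.42 -0.    1.31 -0.66]
[ 0.85719747 -1.33407448  2.24680418]
```

View pics/w2.png

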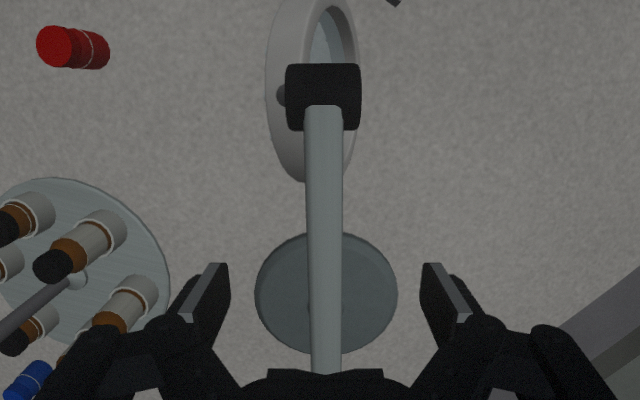

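>>> drive_tool(targets=[0,0,0,0,0,1,0,0,0,0,0,0,1,0,0,0,0,0,0,0,0,0,0,0,0,0,0,0,0,0,0,0,0,0,0,0,0,0,0,0,0,0,0], grip_force=60)

```text
schema error: expected a multiple of 7 numbers
```

```bash
python3 - <<'E'
from h import *
rep(); p,r=pose()
v=p[:2]-np.array([.727,.053]); print("r",np.linalg.norm(v),np.degrees(np.arctan2(v[1],v[0])))
im=get_image("wrist"); cv2.imwrite("pics/w3.png",im[:,:,::-1])
E
```

```text
clk 4.38 p [0.629  0.1521 0.1838] xyaw 135.40 z [ 0.004  0.    -1.   ] F [0.7 0.3 0. ] w 0.0854 q [ 0.13  0.41  1.42 -0.    1.31 -0.66]
r 0.13942492627177938 134.68015252956678
```

View pics/w3.png

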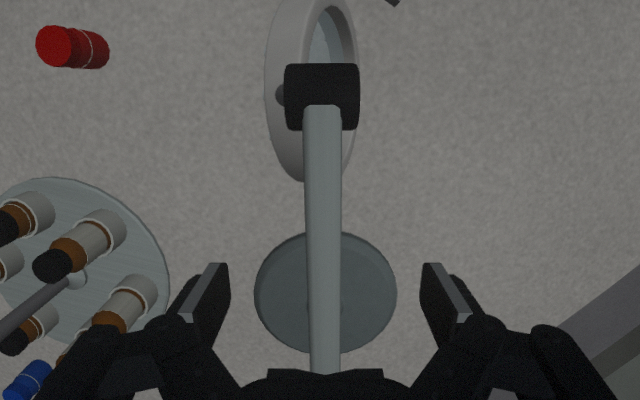

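>>> drive_tool(targets=[0,0,0,0,0,2,0,0,0,0,0,0,0,0,0,0,0,0,0,0,0,0,0,0,0,0,0,0,0,0,0,0,0,0,0,0,0,0,0,0,0,0], grip_force=60)

```text
clock: 5.18
position: [0.6276, 0.1528, 0.1795]
ee_rot: [0.0, 0.379, 0.926, 0.0]
contact_force: [0.2, 0.6, 1.2]
width: 0.013
```

```bash
python3 - <<'E'
from h import *
rep(); p,r=pose()
v=p[:2]-np.array([.727,.053]); print("r",np.linalg.norm(v),np.degrees(np.arctan2(v[1],v[0])))
E
```

```text
clk 5.17 p [0.6276 0.1528 0.1795] xyaw 135.49 z [ 0.  0. -1.] F [0.2 0.6 1.2] w 0.0130 q [ 0.13  0.41  1.43 -0.    1.3  -0.66]
r 0.1408541000788859 134.87894261365386
```

>>> drive_tool(targets=[0,0,-4.5,-0.43,-10.98,0,0,0,0,-4.5,-0.43,-10.98,0,0,0,0,-4.5,-0.43,-10.98,0,0,0,0,0,0,0,0,0,0,0,0,0,0,0,0])

```text
clock: 5.8
position: [0.6073, 0.1262, 0.1795]
ee_rot: [0.0, 0.268, 0.963, -0.001]
contact_force: [-1.4, -2.0, 2.4]
width: 0.0133
```

```bash
python3 - <<'E'
from h import *
rep(); p,r=pose()
v=p[:2]-np.array([.727,.053]); print("r",np.linalg.norm(v),np.degrees(np.arctan2(v[1],v[0])))
v=p[:2]-np.array([.7275,.052]); print("r",np.linalg.norm(v),np.degrees(np.arctan2(v[1],v[0])))
E
```

```text
clk 5.80 p [0.6073 0.1262 0.1795] xyaw 148.93 z [-0.    -0.001 -1.   ] F [-1.4 -2.   2.4] w 0.0133 q [ 0.09  0.37  1.49 -0.    1.28 -0.93]
r 0.1403065332389391 148.57001098915785
r 0.14125587138378096 148.3296620164784
```

>>> drive_tool(targets=[0,0,-4.5,-0.43,-10.98,0,0,0,0,-4.5,-0.43,-10.98,0,0,0,0,-4.5,-0.43,-10.98,0,0,0,0,-4.5,-0.43,-10.98,0,0,0,0,-4.5,-0.43,-10.98,0,0,0,0,-4.5,-0.43,-10.98,0,0,0,0,0,0,0,0,0,0,0,0,0,0,0,0])

```text
clock: 6.8
position: [0.5876, 0.0633, 0.1794]
ee_rot: [-0.0, 0.036, 0.999, -0.001]
contact_force: [-2.0, -4.9, 2.9]
width: 0.0132
```

```bash
python3 - <<'E'
from h import *
rep(); p,r=pose()
v=p[:2]-np.array([.727,.053]); print("r",np.linalg.norm(v),np.degrees(np.arctan2(v[1],v[0])))
for n in ["scene","top","wrist"]:
    im=get_image(n)[:,:,::-1]; cv2.imwrite(f"pics/{n}4.png",im)
a=cv2.imread("pics/scene4.png")[150:350,170:490]; b=cv2.imread("pics/top4.png")[110:290,180:480]
cv2.imwrite("pics/s4z.png",cv2.convertScaleAbs(cv2.resize(a,(800,500),interpolation=2),alpha=1.5)); cv2.imwrite("pics/t4z.png",cv2.convertScaleAbs(cv2.resize(b,(800,480),interpolation=2),alpha=1.6))
E
```

```text
clk 6.80 p [0.5876 0.0633 0.1794] xyaw 175.89 z [-0.    -0.003 -1.   ] F [-2.  -4.9  2.9] w 0.0132 q [-0.01  0.33  1.55 -0.    1.26 -1.51]
r 0.13976508318445102 175.75774913212172
```

View pics/s4z.png

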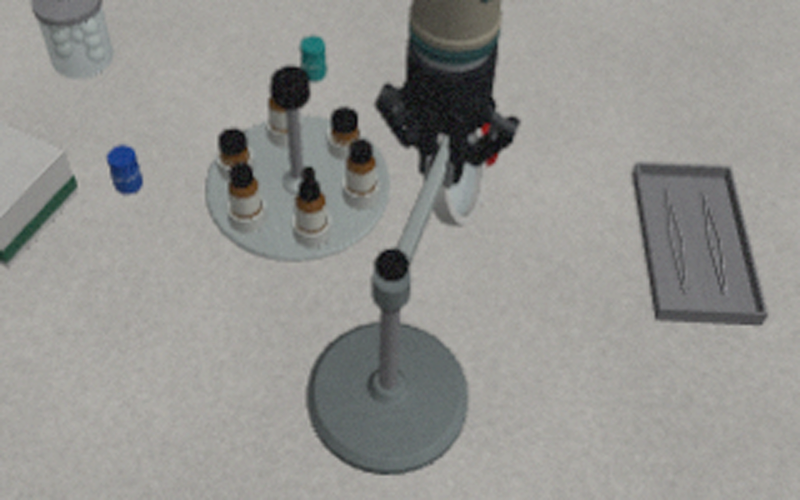

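View pics/t4z.png

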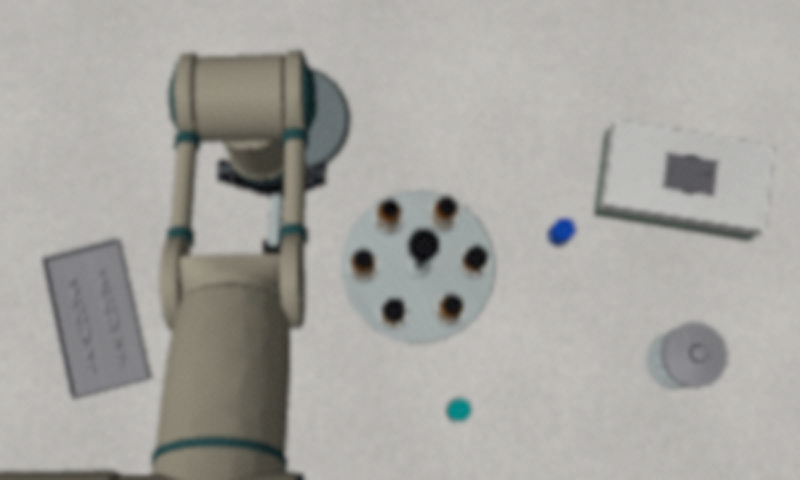

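View pics/wrist4.png

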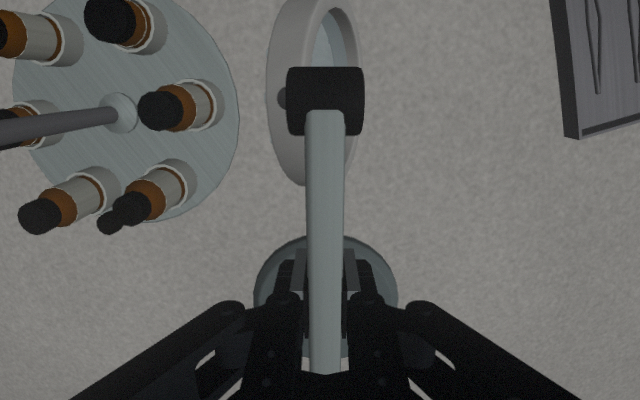

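```bash
cat > fit.py <<'E'
from h import *
from scipy.optimize import minimize
from scipy.ndimage import map_coordinates, gaussian_filter
def fit(name,file,c0,r,z,span=None):
    g=gaussian_filter(cv2.imread(file).astype(float).mean(2),1.0)
    th=np.arange(0,2*np.pi,.02)
    if span is not None: th=th[(np.cos(th-span[0])>span[1])]
    def prof(c,rr): 
        uv=proj(name,np.c_[c[0]+rr*np.cos(th),c[1]+rr*np.sin(th),0*th+z]); return map_coordinates(g,[uv[:,1],uv[:,0]],order=1)
    best=None
    f=lambda c:-abs(np.median(prof(c,r+.004)-prof(c,r-.004)))-0.3*np.abs(np.mean(prof(c,r+.004)-prof(c,r-.004)))
    xs=np.arange(-.008,.0081,.001)
    G=[(f((c0[0]+a,c0[1]+b)),c0[0]+a,c0[1]+b) for a in xs for b in xs]
    m=min(G); s=minimize(f,m[1:],method="Nelder-Mead",options=dict(initial_simplex=[m[1:],(m[1]+.001,m[2]),(m[1],m[2]+.001)]))
    return s.x,s.fun
if __name__=="__main__":
    print("disc top",fit("top","pics/top4.png",(.511,-.113),.106,.026))
    print("disc scene",fit("scene","pics/scene0.png",(.511,-.113),.106,.026))
    print("base top",fit("top","pics/top0.png",(.727,.053),.08,.034))
    print("base scene",fit("scene","pics/scene0.png",(.727,.053),.08,.034))
E
python3 fit.py
```

```text
disc top (array([ 0.50972944, -0.11330004]), np.float64(-12.79857509045397))
disc scene (array([ 0.51864016, -0.11488279]), np.float64(-14.68840161361007))Traceback (most recent call last):
  File "fit.py", line 19, in <module>
    print("base top",fit("top","pics/top0.png",(.727,.053),.08,.034))
                     ~~~^^^^^^^^^^^^^^^^^^^^^^^^^^^^^^^^^^^^^^^^^^^^
  File "fit.py", line 13, in fit
    G=[(f((c0[0]+a,c0[1]+b)),c0[0]+a,c0[1]+b) for a in xs for b in xs]
        ~^^^^^^^^^^^^^^^^^^^
  File "fit.py", line 11, in <lambda>
    f=lambda c:-abs(np.median(prof(c,r+.004)-prof(c,r-.004)))-0.3*np.abs(np.mean(prof(c,r+.004)-prof(c,r-.004)))
                                             ~~~~^^^^^^^^^^
  File "fit.py", line 9, in prof
    uv=proj(name,np.c_[c[0]+rr*np.cos(th),c[1]+rr*np.sin(th),0*th+z]); return map_coordinates(g,[uv[:,1],uv[:,0]],order=1)
  File "h.py", line 9, in proj
    c=calibration(name); T=c["world_to_cam"]; r=cv2.Rodrigues(T[:3,:3])[0]
ValueError: time passes only in moves, steps and waits
```

```bash
python3 - <<'E'
import pickle
from rig import calibration
pickle.dump({n:calibration(n) for n in("scene","top","wrist")},open("cal.pkl","wb"))
E
sed -i 's/^from rig import \*/from rig import *\nimport pickle\n_C=pickle.load(open("cal.pkl","rb"))\ncalibration=lambda n:_C[n]/' h.py
timeout 300 python3 fit.py
python3 - <<'E'
from h import *
rep()
E
```

```text
disc top (array([ 0.50972944, -0.11330004]), np.float64(-12.79857509045397))
disc scene (array([ 0.51864016, -0.11488279]), np.float64(-14.68840161361007))
base top (array([0.72142592, 0.05346825]), np.float64(-34.61619812464181))
base scene (array([0.74339949, 0.05512909]), np.float64(-48.71799830235579))
clk 6.95 p [0.5876 0.0633 0.1794] xyaw 175.91 z [-0.    -0.003 -1.   ] F [-2.2 -5.1  3.1] w 0.0130 q [-0.01  0.33  1.55 -0.    1.26 -1.51]
```

>>> drive_tool(targets=[0,0,-2.9,-0.18,-7.08,0,0,0,0,-2.9,-0.18,-7.08,0,0,0,0,0,0,0,0,0,0,0,0,0,0,0,0])

```text
clock: 7.45
position: [0.5873, 0.0501, 0.1794]
ee_rot: [-0.0, -0.015, 1.0, -0.0]
contact_force: [-1.9, -3.1, 4.6]
width: 0.0131
```

```bash
python3 - <<'E'
from h import *
rep(); p,r=pose()
v=p[:2]-np.array([.7272,.0536]); print("r",np.linalg.norm(v),np.degrees(np.arctan2(v[1],v[0])))
E
```

```text
clk 7.45 p [0.5873 0.0501 0.1794] xyaw -178.31 z [-0.    -0.001 -1.   ] F [-1.9 -3.1  4.6] w 0.0131 q [-0.03  0.33  1.56 -0.    1.25 -1.63]
r 0.13995912540037847 -178.5581936103504
```

>>> drive_tool(targets=[0,0,0,0,0,0,0.4,0,0,0,0,0,0,1,0,0,0,0,0,0,1,0,0,0,0,0,-40,1,0,0,0,0,0,-40,1,0,0,0,0,0,-40,1,0,0,0,0,0,-40,1,0,0,0,24,-55,0,1,0,0,0,24,-55,0,1,0,0,0,24,-54,0,1,0,0,0,0,0,0,1,0,0,0,0,0,0,1])

```text
clock: 8.95
position: [0.5207, -0.1155, 0.3393]
ee_rot: [0.0, -0.015, 1.0, 0.0]
contact_force: [-0.6, 1.1, 0.8]
width: 0.0855
```

```bash
python3 - <<'E'
from h import *
rep()
for n in ["scene","top","wrist"]:
    if n=="wrist": rep()
    im=get_image(n)[:,:,::-1]; cv2.imwrite(f"pics/{n}5.png",im)
a=cv2.imread("pics/scene5.png")[150:350,170:490]; b=cv2.imread("pics/top5.png")[110:290,180:480]
cv2.imwrite("pics/s5z.png",cv2.convertScaleAbs(cv2.resize(a,(800,500),interpolation=2),alpha=1.5)); cv2.imwrite("pics/t5z.png",cv2.convertScaleAbs(cv2.resize(b,(800,480),interpolation=2),alpha=1.6))
E
```

```text
clk 8.95 p [ 0.5207 -0.1155  0.3393] xyaw -178.27 z [ 0.001  0.001 -1.   ] F [-0.6  1.1  0.8] w 0.0855 q [-0.35  0.17  1.38  0.    1.59 -1.95]
clk 9.05 p [ 0.521  -0.1147  0.3392] xyaw -178.15 z [ 0.     0.001 -1.   ] F [ 0.9  0.4 -0.2] w 0.0854 q [-0.35  0.17  1.38  0.    1.59 -1.95]
```

View pics/wrist5.png

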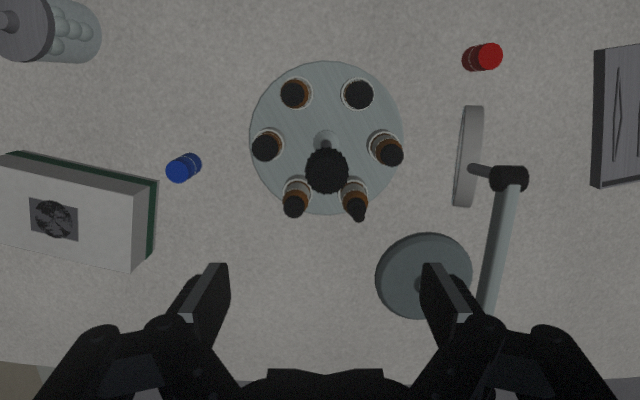

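View pics/s5z.png

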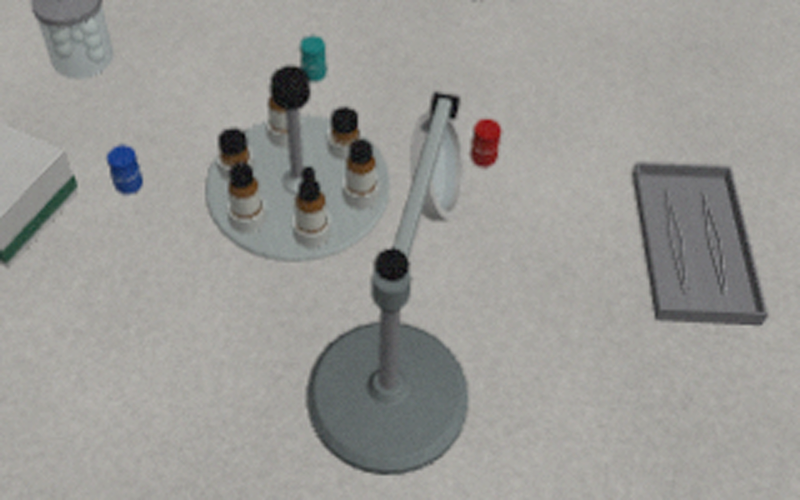

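View pics/t5z.png

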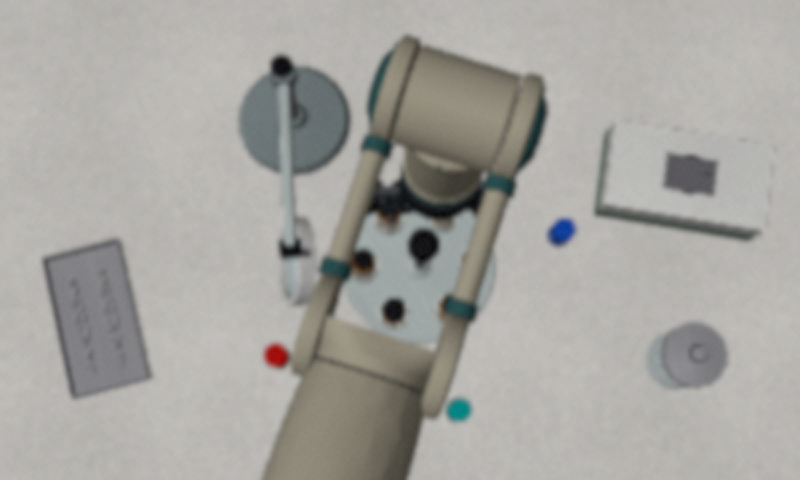

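```bash
python3 - <<'E'
import cv2
a=cv2.imread("pics/wrist5.png")
cv2.imwrite("pics/w5z.png",cv2.convertScaleAbs(cv2.resize(a[50:240,240:410],(680,760),interpolation=2)[:600],alpha=1.8))
cv2.imwrite("pics/w5m.png",cv2.convertScaleAbs(cv2.resize(a[95:320,430:550],(320,600),interpolation=2),alpha=1.8))
E
```

```text
(no output)
```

View pics/w5z.png

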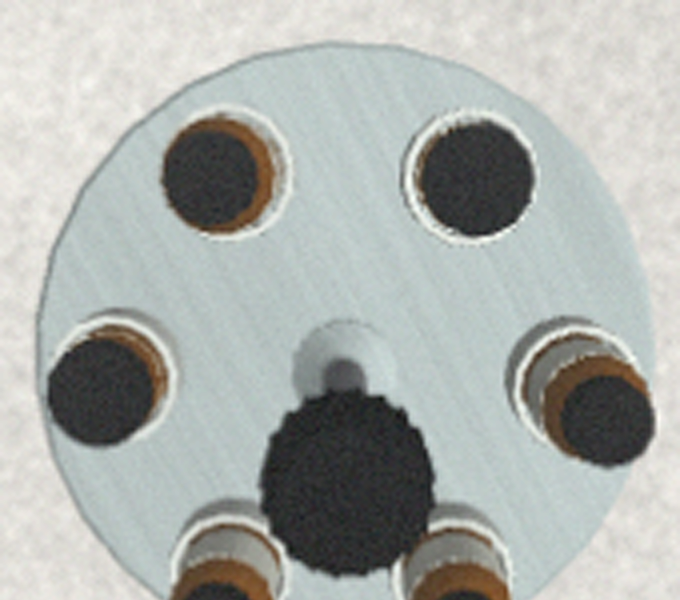

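View pics/w5m.png

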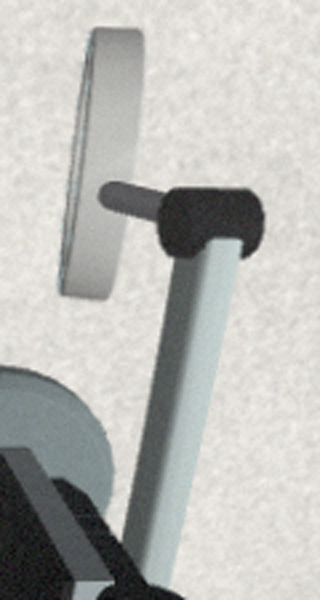

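```bash
cat > m5.py <<'E'
from h import *
from fit import gaussian_filter,map_coordinates,minimize
np.set_printoptions(precision=4,suppress=True)
P=(np.array([.521,-.1147,.3392]), None)
p,r=pose(); rep(); P=(p,r)
K=lambda x,y:(240+x/4-.4,50+y/4-.4)
M=lambda x,y:(430+x*.375-.3,95+y*.375-.3)
kt=watz(K(348,488),.198,P); print("knob top",kt, "diam",np.linalg.norm(watz(K(260,488),.198,P)-watz(K(436,488),.198,P)))
a=watz(M(225,240),.21,P); b=watz(M(164,560),.21,P); print("bar",a,b,np.degrees(np.arctan2(*(a-b)[1::-1]))%360, "w",np.linalg.norm(watz(M(208,240),.21,P)-watz(M(242,240),.21,P)))
# lens ring extremes (back/front rims) approx centre
print("foot",watz(K(345,370),.032,P))
c=calibration("wrist"); H=c["hand_eye"]
g=gaussian_filter(cv2.imread("pics/wrist5.png").astype(float).mean(2),.7)
def wproj(Q):
    T=np.eye(4);T[:3,:3]=r.as_matrix();T[:3,3]=p;W=np.linalg.inv(T@H)
    return cv2.projectPoints(np.array(Q,float).reshape(-1,1,3),cv2.Rodrigues(W[:3,:3])[0],W[:3,3],c["mtx"],c["distortion"])[0][:,0]
th=np.radians(np.arange(0,360,1.)); th=th[np.cos(th)<.6]
def prof(cc,rr):
    uv=wproj(np.c_[cc[0]+rr*np.cos(th),cc[1]+rr*np.sin(th),0*th+.026]);return map_coordinates(g,[uv[:,1],uv[:,0]],order=1)
f=lambda cc:-np.mean(np.clip(prof(cc,.109)-prof(cc,.103),-30,30))
xs=np.arange(-.01,.0101,.001)
m=min((s*f((.511+i,-.1135+j)),s,.511+i,-.1135+j) for i in xs for j in xs for s in(1,-1)); print("disc",m)
E
python3 m5.py
```

```text
clk 9.10 p [ 0.521  -0.1146  0.3392] xyaw -178.13 z [ 0.     0.001 -1.   ] F [ 0.2 -0.1  0.2] w 0.0858 q [-0.35  0.17  1.38  0.    1.59 -1.95]
knob top [ 0.5096 -0.1133  0.198 ] diam 0.03813281072252884
bar [0.5127 0.0481 0.21  ] [0.635  0.0524 0.21  ] 181.97319402167525 w 0.011506055345549797
foot [ 0.5107 -0.1131  0.032 ]
disc (np.float64(-21.023262123583216), 1, np.float64(0.512), np.float64(-0.11450000000000002))
```

```bash
python3 - <<'E'
from h import *
K=lambda x,y:(240+x/4-.4,50+y/4-.4)
P=pose()
for t in [(470,177),(227,173),(113,376),(575,386)]:
    Q=watz(K(*t),.05,P)
    for C in ((.5105,-.1133),(.511,-.114)):
        v=Q[:2]-np.array(C); print(t,Q.round(4),np.linalg.norm(v).round(4),np.degrees(np.arctan2(v[1],v[0])).round(2),end=" | ")
    print()
# dropper teat tip
for uv in [(360,217),(360,218)]:
    Q=watz(uv,.134,P); v=Q[:2]-np.array([.5105,-.1133]); print("teat",Q,np.linalg.norm(v),np.degrees(np.arctan2(v[1],v[0])))
print(togo([.5105,-.1133,.28]))
E
```

```text
(470, 177) [ 0.4468 -0.0767  0.05  ] 0.0735 150.12 | (470, 177) [ 0.4468 -0.0767  0.05  ] 0.0743 149.84 | 
(227, 173) [ 0.4479 -0.1516  0.05  ] 0.0733 -148.54 | (227, 173) [ 0.4479 -0.1516  0.05  ] 0.0734 -149.21 | 
(113, 376) [ 0.5119 -0.1878  0.05  ] 0.0745 -88.94 | (113, 376) [ 0.5119 -0.1878  0.05  ] 0.0738 -89.31 | 
(575, 386) [ 0.5105 -0.0389  0.05  ] 0.0744 90.01 | (575, 386) [ 0.5105 -0.0389  0.05  ] 0.0751 90.39 | 
teat [ 0.57631133 -0.07347361  0.134     ] 0.07692380623685993 31.1806548037145
teat [ 0.5775065  -0.07339523  0.134     ] 0.07798885898960027 30.7753118843872
[10.45188082  1.60278209 59.1956256 ]
```

>>> drive_tool(targets=[0,0,0,10.5,1.6,0,1,0,0,10,0,0,0,1,0,0,10,0,0,0,1,0,0,10,0,0,20,1,0,0,10,0,0,30,1,0,0,10,0,0,30,1,0,0,10,0,0,30,1,0,0,10,0,0,0,1,0,0,0,0,0,0,1])

```text
clock: 10.22
position: [0.5095, -0.1138, 0.2291]
ee_rot: [-0.0, 0.56, 0.829, -0.0]
contact_force: [-0.3, 0.5, 0.6]
width: 0.0854
```

```bash
python3 - <<'E'
from h import *
rep(); print(togo([.5105,-.1133,.161]))
im=get_image("wrist"); cv2.imwrite("pics/w6.png",im[:,:,::-1])
E
```

```text
clk 10.22 p [ 0.5095 -0.1138  0.2291] xyaw 111.95 z [-0.001  0.    -1.   ] F [-0.3  0.5  0.6] w 0.0854 q [-0.35  0.2   1.62 -0.    1.33 -0.74]
[ 0.09334923  1.16938782 68.10965296]
```

View pics/w6.png

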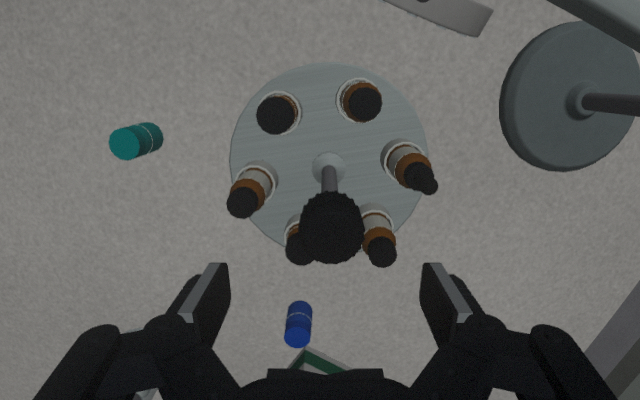

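```bash
python3 - <<'E'
from h import *
for y in (229,231): 
  Q=watz((332,y),.198); print(Q,togo(Q))
print(np.linalg.norm(watz((299,231),.198)-watz((365,231),.198)))
E
```

```text
[ 0.51141064 -0.10736008  0.198     ] [ 5.62597     3.96480003 31.53485356]
[ 0.51187785 -0.10849827  0.198     ] [ 4.39564413  3.97193035 31.53514378]
0.037280121349846235
```

>>> drive_tool(targets=[0,0,0,1,3,0,1,0,0,0,0,0,34,1,0,0,0,0,0,33,1,0,0,0,0,0,0,1,0,0,0,0,0,0,1])

```text
clock: 10.9
position: [0.5134, -0.1128, 0.1636]
ee_rot: [0.001, 0.561, 0.828, 0.0]
contact_force: [-0.2, -0.4, -0.4]
width: 0.0852
```

```bash
python3 - <<'E'
from h import *
rep()
im=get_image("wrist"); cv2.imwrite("pics/w7.png",im[:,:,::-1])
E
```

```text
clk 10.90 p [ 0.5134 -0.1128  0.1636] xyaw 111.80 z [ 0.002 -0.001 -1.   ] F [-0.2 -0.4 -0.4] w 0.0852 q [-0.35  0.25  1.72 -0.    1.17 -0.73]
```

View pics/w7.png

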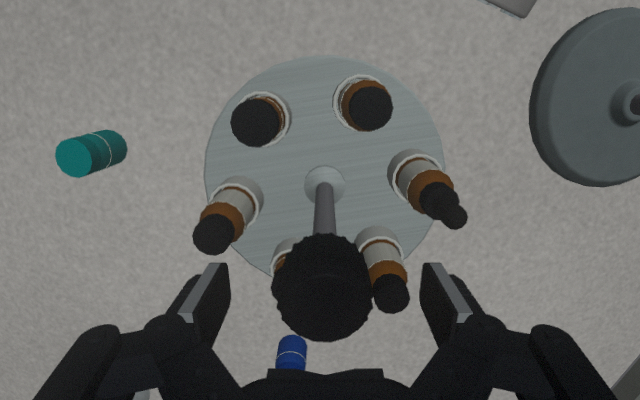

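```bash
python3 - <<'E'
from h import *
Q=watz((322.5,291),.198); print(Q,togo(Q), np.linalg.norm(watz((272,291),.198)-watz((373,291),.198)))
Q=watz((322.5,289),.198); print(Q,togo(Q))
Q=watz((325,188),.03); print("foot",Q,togo(Q))
E
```

```text
[ 0.50917892 -0.10487122  0.198     ] [  9.09007249  -1.03686925 -34.06047044] 0.03814118139338477
[ 0.50885332 -0.10404782  0.198     ] [  9.97550056  -1.03360768 -34.06241316]
foot [ 0.51469796 -0.11424256  0.03      ] [ -1.29016178   0.20378404 133.96629335]
```

```bash
cat >> h.py <<'E'
def wproj(Q,P):
    p,r=P; c=calibration("wrist"); T=np.eye(4);T[:3,:3]=r.as_matrix();T[:3,3]=p;W=np.linalg.inv(T@c["hand_eye"])
    return cv2.projectPoints(np.array(Q,float).reshape(-1,1,3),cv2.Rodrigues(W[:3,:3])[0],W[:3,3],c["mtx"],c["distortion"])[0][:,0]
def cyl(Q,P,r=.019,z0=.162,z1=.198):
    th=np.arange(0,6.3,.05); a=[np.c_[Q[0]+r*np.cos(th),Q[1]+r*np.sin(th),0*th+z] for z in(z0,z1)]
    return wproj(np.vstack(a),P)
E
python3 - <<'E'
from h import *
from scipy.optimize import least_squares
P=pose()
f=lambda q,P,box:(lambda u:[u[:,0].min()-box[0],u[:,0].max()-box[1],u[:,1].max()-box[3],u[:,1].min()-box[2]])(cyl(q,P))
s=least_squares(f,[.5115,-.113],args=(P,(272,373,234,341)),diff_step=1e-4); print(s.x,s.fun,togo([*s.x,.16]))
E
```

```text
[ 0.51228418 -0.11269888] [ 1.28494652 -1.2791772   7.05374859 -7.04261888] [ 0.75273708 -1.15050023  3.9578253 ]
```

>>> drive_tool(targets=[0,0,0,0.7,-1.1,2,1,0,0,0,0,0,0,0,0,0,0,0,0,0,0,0,0,0,0,0,0,0,0,0,0,0,0,0,0,0,0,0,0,0,0,0], grip_force=30)

```text
clock: 11.7
position: [0.5127, -0.1118, 0.161]
ee_rot: [0.001, 0.561, 0.828, 0.001]
contact_force: [3.5, 3.3, 2.2]
width: 0.0367
```

```bash
python3 - <<'E'
from h import *
rep()
E
```

```text
clk 11.70 p [ 0.5127 -0.1118  0.161 ] xyaw 111.74 z [ 0.004  0.001 -1.   ] F [3.5 3.3 2.2] w 0.0367 q [-0.35  0.25  1.73  0.    1.16 -0.73]
```

>>> drive_tool(targets=[0,0,-2,0,0,0,0,0,0,-4,0,0,0,0,0,0,-4,0,0,0,0,0,0,-4,0,0,0,0,0,0,-4,0,0,0,0,0,0,-4,0,0,0,0,0,0,-4,0,0,0,0,0,0,-4,0,0,0,0,0,0,-4,0,0,0,0,0,0,-4,0,0,0,0,0,0,-2,0,0,0,0])

```text
clock: 13.08
position: [0.5119, -0.1126, 0.161]
ee_rot: [0.001, 0.244, 0.97, -0.0]
contact_force: [1.6, 0.9, 4.3]
width: 0.0365
```

>>> drive_tool(targets=[0,0,-4,0,0,0,0,0,0,-4,0,0,0,0,0,0,-4,0,0,0,0,0,0,-4,0,0,0,0,0,0,-4,0,0,0,0,0,0,-1,0,0,0,0,0,0,0,0,0,0,0,0,0,0,0,0,0,0])

```text
clock: 14.08
position: [0.5117, -0.1131, 0.161]
ee_rot: [0.001, 0.063, 0.998, -0.001]
contact_force: [1.3, -2.1, 4.6]
width: 0.0369
```

```bash
python3 - <<'E'
from h import *
rep()
for n in ["scene","top","wrist"]:
    im=get_image(n)[:,:,::-1]; cv2.imwrite(f"pics/{n}8.png",im)
a=cv2.imread("pics/scene8.png")[150:350,170:490]
cv2.imwrite("pics/s8z.png",cv2.convertScaleAbs(cv2.resize(a,(800,500),interpolation=2),alpha=1.5))
E
```

```text
clk 14.07 p [ 0.5117 -0.1131  0.161 ] xyaw 172.72 z [ 0.002 -0.002 -1.   ] F [ 1.3 -2.1  4.6] w 0.0369 q [-0.35  0.25  1.73 -0.    1.16 -1.79]
```

View pics/s8z.png

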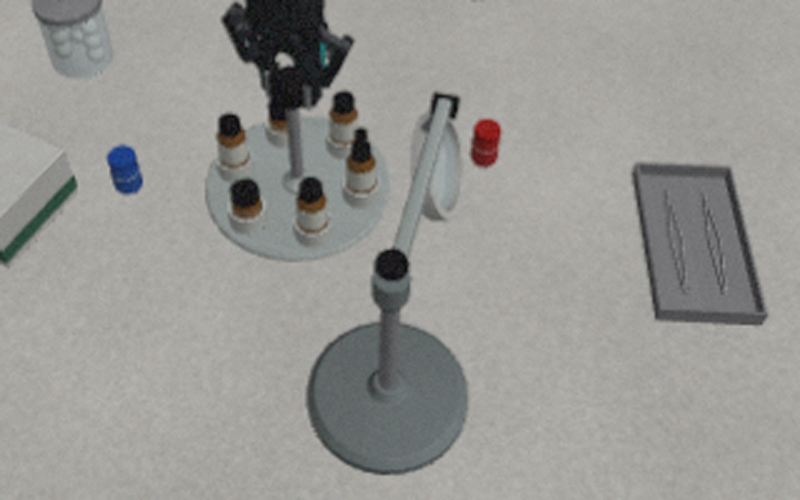

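View pics/wrist8.png

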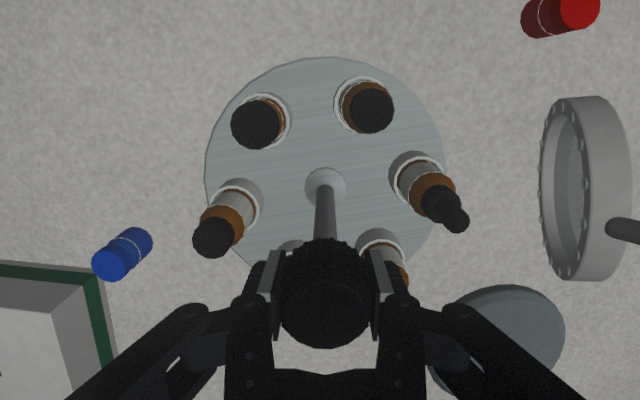

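```bash
python3 - <<'E'
import cv2
a=cv2.imread("pics/wrist8.png")
cv2.imwrite("pics/w8z.png",cv2.convertScaleAbs(cv2.resize(a[50:250,190:480],(800,552),interpolation=2),alpha=1.8))
E
```

```text
(no output)
```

View pics/w8z.png

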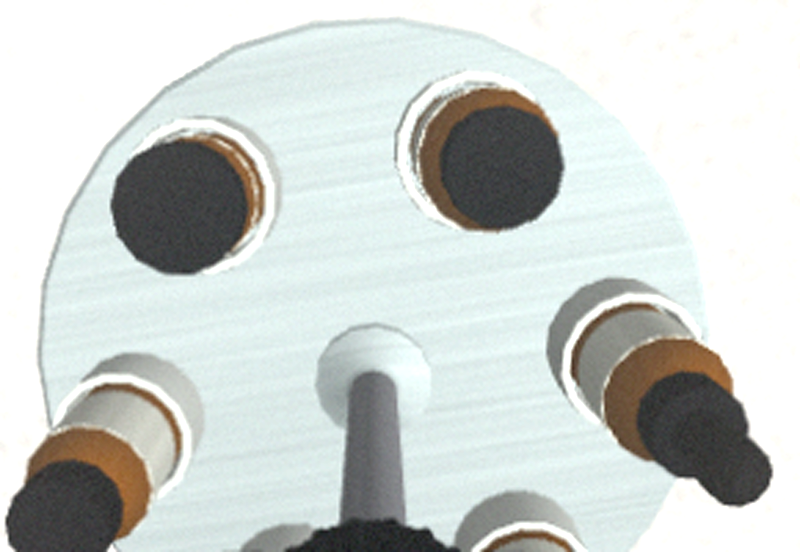

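```bash
python3 - <<'E'
from h import *
P=pose(); rep()
K=lambda x,y:(190+x/2.759-.3,50+y/2.759-.3)
C=np.array([.5123,-.1127])
L=[]
for t,z in [((197,196),.05),((475,152),.05),((634,364),.05),((120,450),.05)]:
    Q=watz(K(*t),z,P); L.append(Q[:2]); v=Q[:2]-C; print(t,Q.round(4),np.linalg.norm(v).round(4),np.degrees(np.arctan2(v[1],v[0])).round(2))
d=L[1]-L[0]; print("chord",np.linalg.norm(d),np.degrees(np.arctan2(d[1],d[0])))
d=L[2]-L[3]; print("chord2",np.linalg.norm(d),np.degrees(np.arctan2(d[1],d[0])))
# predicted dropper and overlay
a=np.radians(91.7); D=C+.075*np.array([np.cos(a),np.sin(a)])
pt=lambda n,z:proj(n,[[D[0],D[1],z]])[0]
print("scene pred teat/foot",pt("scene",.136),pt("scene",.06),"seen",S(361,132))
print("wrist pred teat",wproj([[*D,.136]],P),"seen (457,220)")
for n,px,z in (("scene",S(361,132),.136),("scene",S(361,162),.087)): 
    v=atz(n,px,z)[:2]-C; print(v,np.degrees(np.arctan2(v[1],v[0])))
E
```

```text
clk 14.22 p [ 0.5117 -0.1131  0.161 ] xyaw 172.72 z [ 0.002 -0.002 -1.   ] F [ 1.6 -2.   5.9] w 0.0366 q [-0.35  0.25  1.73 -0.    1.16 -1.79]
(197, 196) [ 0.4484 -0.1527  0.05  ] 0.0754 -147.93
(475, 152) [ 0.4466 -0.0776  0.05  ] 0.0745 151.85
(634, 364) [ 0.5105 -0.0381  0.05  ] 0.0746 91.38
(120, 450) [ 0.5175 -0.1889  0.05  ] 0.0764 -86.09
chord 0.07516864216152126 91.37323437547279
chord2 0.15095183375350396 92.65824786424645
scene pred teat/foot [314.75793828 201.47495352] [314.81174046 219.8303828 ] seen (314.09999999999997, 202.5)
wrist pred teat [[461.72105765 224.04211694]] seen (457,220)
[0.00174622 0.07433067] 88.65422030162014
[0.00164264 0.07413768] 88.7307273007208
```

```bash
python3 - <<'E'
from h import *
rep(); print(sign_off())
E
```

```text
clk 14.22 p [ 0.5117 -0.1131  0.161 ] xyaw 172.72 z [ 0.002 -0.002 -1.   ] F [ 1.6 -2.   5.9] w 0.0366 q [-0.35  0.25  1.73 -0.    1.16 -1.79]
the job is handed in; nothing more can be done
None
```

I swung the magnifier arm about 46° until its lens faced the carousel's middle. I then gripped the knob and turned the carousel 61° anticlockwise, so the dropper bottle stands behind the lens. I handed in at 14.2 s, still gripping the knob with 30 N.

**Lens:** the arm stands at about 181.6°. The camera measurements of hinge and carousel put the ideal between 181.15° and 182.15°, and the last and best knob fit gives 181.8°.

**Dropper bottle:** the sockets, seen from the wrist camera, place it at about 91.6°, within about half a degree. The ideal at this arm angle is 91.6°, so it should be centred in the lens to about 1 mm. The carousel turned with the tool and did not slip.

**Other things on the bench:** the last pictures show the bottles standing in their sockets, and nothing else looked moved. One socket was mostly hidden behind the knob and gripper. The largest forces I read at the tool were about 6 N.

**Disagreements:**
- The coarser scene camera put the dropper bottle at about 88.7°, roughly 3° (4 mm) short. I trusted the wrist camera, because a scene pixel covers about 2.5 mm.
- Early estimates of the knob's position from the different cameras differed by up to about 6 mm. Fitting the knob's outline settled this, though about 7 pixels of mismatch in its height remained.

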